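Kit one clamp set into the caddy

TASK

Gather one clamp set into the caddy: the U-shaped clip into the square tray, the headed pin standing on its head in the small round cup, the hollow bush standing in the large round dish, and the long link bar lying lengthwise in the cradle. Set each one flat on the floor of its own insert, the same way up as it is now, and let go. Leave the L-shaped angle and the solid plug, which do not belong to the set, where they are.

Things in the scene. Friction and masses are not known exactly. Their poses are not given: they have to be found in the camera images.
- clip_c (a point): U-shaped clip of 4 mm steel strip, lying on its side so that the U is seen from above: 44 mm along its x, 36 mm along its y (outside, across the two legs), 34 mm tall. The web is at its -x end, the two parallel legs run along x and the +x end is open. Point: centre of its outline, half-way up (17 mm above its underside); z up. Grip across the two legs, along its y (36 mm); they do not bend. Loose bare steel on the bench.
- pin_c (a point): Headed pin standing upright on its head: head 26 mm diameter and 8 mm thick at the bottom, plain round shank 14 mm diameter above it, 72 mm tall in all. Point: on its axis, half-way up (36 mm above its underside); z up. Grip the shank. Loose bare steel on the bench.
- bush_c (a point): Hollow round bush (thick tube) standing on end, bored right through: 34 mm outside diameter, 20 mm bore, 40 mm tall. Point: on its axis, half-way up (20 mm above its underside); z up. Loose bare steel on the bench.
- link_c (a point): Link bar with rounded ends and a dark hole mark near each end on top, lying flat: 84 mm along its x, 18 mm wide along its y, 18 mm tall. Point: its centre, half-way up (9 mm above its underside); z up. Grip across its width at the middle. Loose bare steel on the bench.
- angle_c (a point): Look-alike, not wanted: L-shaped angle of the same strip as the clip but with only one leg (the one at +y); 44 mm along x, 36 mm along y, 34 mm tall. Point: centre of the 44 x 36 mm outline, half-way up (17 mm). Loose bare steel on the bench.
- plug_c (a point): Look-alike, not wanted: solid round plug of the bush's size without a bore, 34 mm diameter, 40 mm tall, standing on end. Point: its centre, half-way up (20 mm). Loose bare steel on the bench.
- square_tray: Square tray, 106 mm outside, 100 mm inside, for the U-shaped clip. Fixed white plastic insert. Origin: centre of its underside, z up; inside floor 3 mm and rim 11 mm above it. The four inserts stand two by two, 112 mm apart, square to a low aluminium caddy (236 mm square, rim 7 mm high) on the left; who stands where varies.
- round_dish: Large round dish, 102 mm outside diameter, 96 mm inside, for the bush. Fixed white plastic insert. Origin: centre of its underside, z up; inside floor 3 mm and rim 11 mm above it.
- small_cup: Small round cup, 52 mm outside diameter, 46 mm inside, for the pin. Fixed white plastic insert. Origin: centre of its underside, z up; inside floor 3 mm and rim 11 mm above it.
- cradle: Cradle for the link bar: plate 106 mm along its x, 52 mm along its y, with a C-shaped stop at each end; 100 mm between end walls, 40 mm between side cheeks. Cheeks stand only within 20 mm of each end: between them the sides (y) are open. The bar lies along the cradle's x, either way round. Fixed white plastic insert. Origin: centre of its underside, z up; inside floor 3 mm and rim 11 mm above it.

How it is judged:
At the end, for the whole second after the job is handed in: Clip within 45 mm of the square tray's centre, bush 34 of the dish's, pin 13 of the cup's, link 12 along x, 13 along y and 0.35 rad of the cradle's; each resting on its insert's floor (height within 4 mm), upright within 0.12 rad, at rest. Angle and plug within 15 mm of their starts (z of clip_c in the frame of square_tray between 0.016 and 0.024 m and angle between each of clip_c, pin_c, bush_c, link_c's own z axis and vertical below 0.12 rad and linear speed of each of clip, pin, bush, link below 0.02 m/s and horizontal distance between clip_c and square_tray below 0.045 m and z of pin_c in the frame of small_cup between 0.035 and 0.043 m and horizontal distance between pin_c and small_cup below 0.013 m and z of bush_c in the frame of round_dish between 0.019 and 0.027 m and horizontal distance between bush_c and round_dish below 0.034 m and z of link_c in the frame of cradle between 0.008 and 0.016 m and x of link_c in the frame of cradle between -0.012 and 0.012 m and y of link_c in the frame of cradle between -0.013 and 0.013 m and angle between the x axis of link_c and the x axis of cradle, either way round below 0.35 rad and distance of each of angle_c, plug_c from where it was at the start of the episode below 0.015 m); the robot touches nothing.
It fails at once if the L-shaped angle or the solid plug is moved more than 15 mm (distance of any of angle_c, plug_c from where it was at the start of the episode above 0.015 m).
It also fails if it takes over 107 s, if anything falls off the work surface, if the arm or the gripper's body presses on something with over 40 N, if the wrist force passes 120 N, or if a joint passes its speed limit or range.

ROBOT

A 6-joint arm with a two-finger parallel gripper is mounted at the origin on the work surface. World frame = base frame: x ahead of the robot, y to its left, z up, the work surface at z = 0. Lengths are in m, angles in rad, forces in N, time in s.
With the tool pointing down it reaches from about 0.35 to 0.85 m from the base axis. Payload 8.1 kg.
Tool frame: the origin (TCP) lies on the centre line of the jaws, within the pads' length; the fingertips stand robot.finger_overhang ahead of it and the grasp point (between the pads) lies 5 mm behind it (robot.finger_overhang is the distance from the TCP to the fingertips, in m); z points along the fingers, y is the direction in which the jaws open and shut (so a half turn about z gives the same grasp; the last joint's range is limited). The gripper opens to 93 mm and grips with 3 to 60 N. Pads are 15 mm wide; open, the fingers measure 128 mm over their backs; the gripper's body (75 mm by 188 mm) begins 65 mm behind the grasp point.
Start: joints at [-0.085, 0.13, 1.488, -0, 1.523, -0.085], TCP at [0.6, 0, 0.233] pointing down, gripper open.
Joint ranges: [-2.96, 2.96], [-0.89, 2.26], [0.02, 2.5], [-1.34, 4.48], [0, 2.73], [-2.66, 2.66]. Speed limits (rad/s): [2.39, 2.39, 2.79, 3.14, 3.14, 3.14].

INTERFACE

Orientations are given as a rotation vector (axis times angle).
In Python, from plant import robot gives the robot as it stands. The module is installed in compiled form; this text tells all that it offers.
- The arm moves only by the tool carry_out, never from a script. Its argument "commands" is a list that holds one entry, the list of rows, each a list of 4 numbers: the shift along the tool's x, y, z in cm, then the turn about the tool's z in degrees. In form: [[[tx, ty, tz, roll], ...]]. A call has 1 to 20 rows; each row shifts and turns the commanded pose from where the row before left it, along the tool's axes as they then stand; what a row does not reach is not made up. A row lasts 1/12 s, in which the tool goes at most 41.7 mm and 7.16 degrees, less where a joint would pass 70% of its speed; a pose out of reach is approached as far as the arm can. A call is refused whole if a number of a shift passes 4.17 or a number of a turn 7.16, either way. A call with a gripper value outside its range is refused whole. "claw" is the finger opening in cm, from 0 to 9.3, set as the call begins (left out, the last holds). The fingers move at their own pace and stop on an object; "grip_force" is the grip in N (left out, the last holds). Time passes only in rows, so rows that do not move let the fingers close. It gives the time, the measured TCP pose, the force and the opening at its end, in the units of the state.
- robot.read_state(): the state, without advancing time (a new reading comes with each control period).
- robot.read_camera(name): name is "scene" or "side" or "wrist"; returns the picture (384x512x3 uint8, red, green, blue); there is no depth.
- robot.camera_params(name): a dict with "mtx" (3x3 intrinsics, pixels), "R" (3x3) and "t" (3): a world point X has camera coordinates R X + t. Camera axes: x right, y down, z forward; pixel columns grow to the right and rows downward; lengths in m; the calibration is good to about 2 mm. A picture is of the moment at which its call begins: read the wrist's pose just before it. camera_params takes no time and is no camera call; for the wrist camera it gives the pose at the moment of the call.
- robot.close_job(): hands the job in, once; it reports no verdict.
The state is a dict: "t": time; "q": joint angles; "dq": joint speeds; "joint_torque": joint torques, N m; "tool_pos": TCP position; "orientation": TCP orientation; "force": force on the tool from outside, world axes, zero at the start; "wrist_torque": the same for the moment, N m; "opening": finger opening in m.
Only numpy, scipy, OpenCV 4.12 (cv2) and the standard library are available. Lean on these libraries where they do the work, as an engineer would, in place of code of your own. Each camera call takes 0.05 s, during which the arm holds its last target.

## Working session

There is one attempt and no reset: what is moved stays moved. The work goes in short steps, Python scripts to look and compute and a tool call to move; the robot and the scene stay as the last step left them, time stands still between calls to the robot, and variables do not carry over. Pictures are saved under pics/ and viewed, and the job is handed in when it is done.

Besides the shell and the picture viewer there is one more tool, called after ">>>" by a JSON object that holds its "api" and its "payload". carry_out: Moves the arm, as the interface text tells. Its arguments: {"type":"object","properties":{"commands":{"type":"array","items":{"type":"array","items":{"type":"array","items":{"type":"number"}}}},"claw":{"type":"number"},"grip_force":{"type":"number"}},"required":["commands"]}

```bash
mkdir -p pics; python3 - <<'E'
from plant import robot
import cv2, numpy as np
print(robot.read_state(), robot.finger_overhang)
for n in ["scene","side","wrist"]:
    p=robot.camera_params(n); print(n,p)
    im=robot.read_camera(n); np.save(f"pics/{n}0.npy",im)
    cv2.imwrite(f"pics/{n}0.png",im[:,:,::-1])
E
```

```text
{'t': 0.0, 'q': array([-8.54167425e-02,  1.31172371e-01,  1.48925642e+00,  5.74595512e-06,
        1.52298912e+00, -8.53910973e-02]), 'dq': array([ 0.00137456, -0.00118464, -0.00014346, -0.00127032,  0.00319443,
       -0.00011104]), 'joint_torque': array([-1.61290725e-03, -5.59853125e+01, -4.91755986e+01,  7.67333270e-02,
        3.59135563e-02, -2.97389461e-04]), 'tool_pos': array([5.99466669e-01, 6.00569242e-05, 2.31593279e-01]), 'orientation': array([-2.22048011e+00, -2.22042254e+00,  1.83931486e-03]), 'force': array([0.64463888, 0.24764032, 0.08338594]), 'wrist_torque': array([ 0.05757932, -0.00545112,  0.05695373]), 'opening': 0.09265446970634457} 0.014
scene {'mtx': array([[448.00537493,   0.        , 251.29948187],
       [  0.        , 448.00537493, 197.8862517 ],
       [  0.        ,   0.        ,   1.        ]]), 'R': array([[-0.80521273,  0.59298371,  0.00166353],
       [ 0.46246531,  0.62973272, -0.62414945],
       [-0.37115804, -0.50180376, -0.78130321]]), 't': array([ 0.40988363, -0.21220232,  1.10166159])}
side {'mtx': array([[457.08286368,   0.        , 259.46713041],
       [  0.        , 457.08286368, 196.08941729],
       [  0.        ,   0.        ,   1.        ]]), 'R': array([[-8.41957105e-01, -5.39543987e-01, -7.20422751e-04],
       [-4.06795931e-01,  6.35680095e-01, -6.56070032e-01],
       [ 3.54436599e-01, -5.52089760e-01, -7.54699671e-01]]), 't': array([0.43341584, 0.24941346, 0.75223553])}
wrist {'mtx': array([[288.39601426,   0.        , 255.80668589],
       [  0.        , 288.39601426, 195.16956912],
       [  0.        ,   0.        ,   1.        ]]), 'R': array([[ 9.99999337e-01,  4.15118896e-04, -1.07416581e-03],
       [ 6.81654230e-04, -9.65179195e-01,  2.61588717e-01],
       [-9.28172071e-04, -2.61589276e-01, -9.65178838e-01]]), 't': array([-0.60141309, -0.03000768,  0.39078161])}
```

View pics/scene0.png

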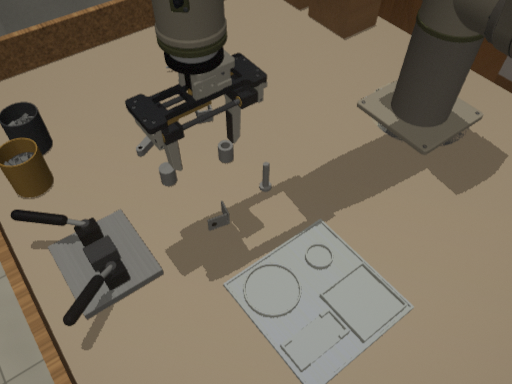

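View pics/side0.png

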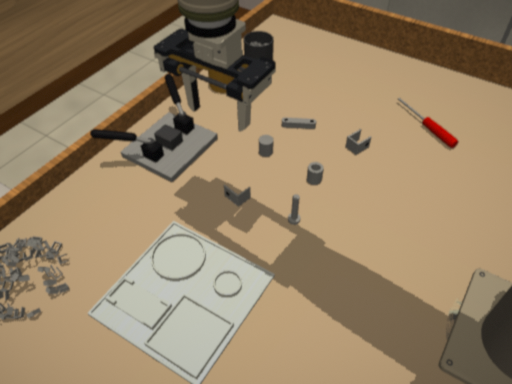

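View pics/wrist0.png

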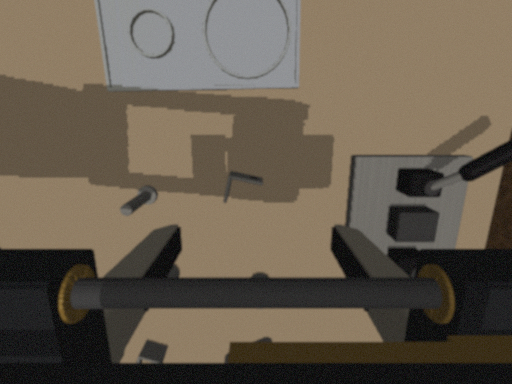

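The side view shows all the parts: clip (358,142), bush (315,172), plug (265,145), link (298,123), pin (295,210) and angle (238,195). In the scene view, the gripper hides the clip. I'll get rough world positions by casting rays from the side view.

```bash
cat > h.py <<'E'
import numpy as np, cv2
from plant import robot
def ray(p,uv,z):
    R,t=np.array(p["R"]),np.array(p["t"]); C=-R.T@t
    d=R.T@np.linalg.inv(p["mtx"])@np.array([uv[0],uv[1],1.])
    return C+d*(z-C[2])/d[2]
def proj(p,X):
    c=p["mtx"]@(p["R"]@np.asarray(X)+p["t"]); return c[:2]/c[2]
E
python3 - <<'E'
from h import *
im=np.load("pics/side0.npy"); p=robot.camera_params("side")
for n,uv,z in [("clip",(358,142),.017),("bush",(315,172),.02),("plug",(265,145),.02),("link",(298,123),.015),("pin",(295,210),.036),("pinhead",(294,219),.004),("angle",(238,195),.017)]: print(n,ray(p,uv,z).round(3))
for n,uv in [("dish",(179,257)),("cup",(228,284)),("tray",(191,335)),("cradle",(140,303))]: print(n,ray(p,uv,.011).round(3))
s=im[100:235,210:400]; cv2.imwrite("pics/s1.png",cv2.resize(s,None,fx=4,fy=4,interpolation=cv2.INTER_CUBIC)[:,:,::-1])
E
```

```text
clip [ 0.433 -0.294  0.017]
bush [ 0.47  -0.153  0.02 ]
plug [ 0.607 -0.167  0.02 ]
link [ 0.584 -0.281  0.015]
pin [ 0.448 -0.025  0.036]
pinhead [ 0.45  -0.028  0.004]
angle [ 0.575 -0.011  0.017]
dish [0.584 0.172 0.011]
cup [0.473 0.169 0.011]
tray [0.469 0.281 0.011]
cradle [0.58  0.282 0.011]
```

View pics/s1.png

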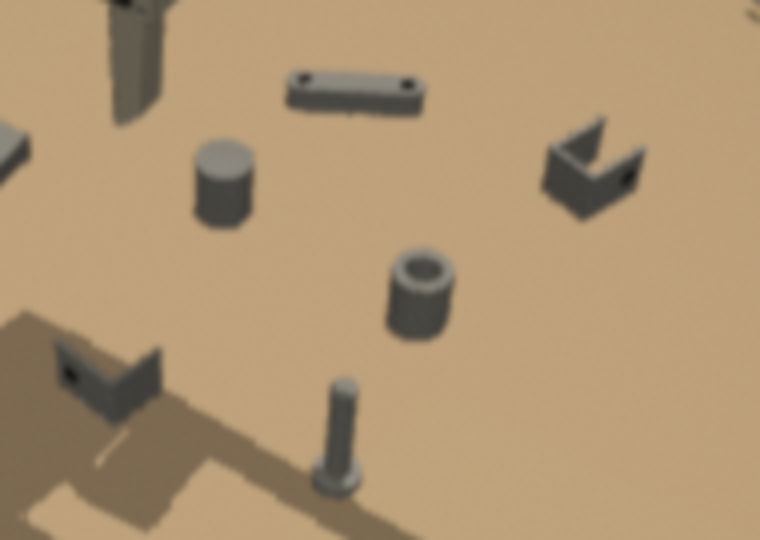

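```bash
python3 - <<'E'
from h import *
p=robot.camera_params("side")
f=lambda u,v,z: ray(p,((u+.5)/4-.5+210,(v+.5)/4-.5+100),z)[:2]
def show(n,*a): print(n,*[x.round(4) for x in a])
a,b=f(303,79,.018),f(408,84,.018); show("link",a,b,(a+b)/2,np.degrees(np.arctan2(*(a-b)[::-1])),np.linalg.norm(a-b))
c=[f(u,v,.034) for u,v in[(603,118),(552,150),(592,181),(645,150)]]; show("clip",*c,np.mean(c,0))
for i in range(4): print(np.linalg.norm(c[i]-c[(i+1)%4]), np.degrees(np.arctan2(*(c[(i+1)%4]-c[i])[::-1])))
show("bush",f(423,269,.04)); show("plug",f(224,158,.04)); show("pin",f(344,384,.072))
c=[f(u,v,.034) for u,v in[(57,344),(112,388),(160,349)]]; show("angle",*c)
E
```

```text
link [ 0.6149 -0.2726] [ 0.5591 -0.3027] [ 0.587  -0.2876] 28.3658 0.0634
clip [ 0.4414 -0.3189] [ 0.4543 -0.2778] [ 0.4242 -0.2663] [ 0.4097 -0.3063] [ 0.4324 -0.2923]
0.04307130538420909 72.56731559268604
0.032212803751337796 159.06029655694792
0.04258474240724432 -109.91774899167002
0.034090487333415354 -21.633306444335176
bush [ 0.469  -0.1485]
plug [ 0.6045 -0.1657]
pin [ 0.4519 -0.0303]
angle [ 0.6047 -0.0043] [0.5638 0.0052] [ 0.558 -0.03 ]
```

```bash
python3 - <<'E'
from h import *
im=np.load("pics/side0.npy")[215:384,85:280]; cv2.imwrite("pics/s2.png",cv2.resize(im,None,fx=3.5,fy=3.5,interpolation=cv2.INTER_CUBIC)[:,:,::-1])
im=np.load("pics/scene0.npy")[218:384,218:418]; cv2.imwrite("pics/s3.png",cv2.resize(im,None,fx=3.5,fy=3.5,interpolation=cv2.INTER_CUBIC)[:,:,::-1])
E
```

```text
(no output)
```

View pics/s2.png

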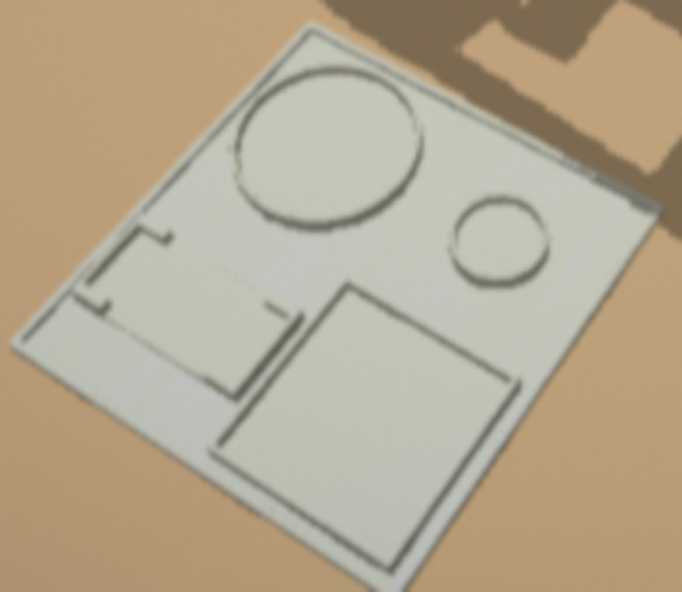

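View pics/s3.png

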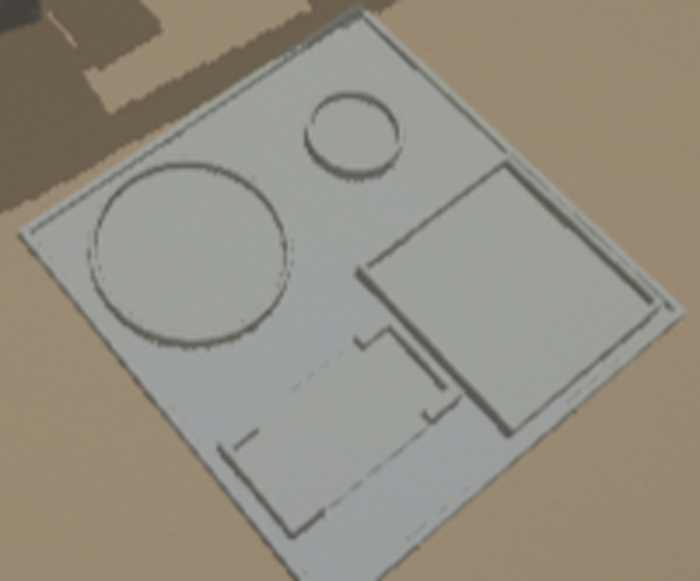

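```bash
python3 - <<'E'
from h import *
P={n:robot.camera_params(n) for n in("side","scene")}
off={"side":(85,215),"scene":(218,218)}
f=lambda n,u,v,z: ray(P[n],((u+.5)/3.5-.5+off[n][0],(v+.5)/3.5-.5+off[n][1]),z)[:2].round(4)
# corners: far-right(angle side) etc
A=f("side",311,22,.007);B=f("side",662,210,.007);D=f("side",12,345,.007)
print("side",A,B,D,np.linalg.norm(A-B),np.linalg.norm(A-D),(B+D)/2)
a=f("scene",22,233,.007);b=f("scene",362,8,.007);c=f("scene",683,314,.007)
print("scene",a,b,c,np.linalg.norm(a-b),np.linalg.norm(b-c),(a+c)/2)
for e in (A-B,a-b): print(np.degrees(np.arctan2(e[1],e[0])))
z=.013
print("dish",f("side",328,147,z),f("scene",190,255,z))
print("cup",f("side",499,241,z),f("scene",353,136,z))
print("tray",f("side",366,430,z),f("scene",508,300,z))
print("cradle",f("side",192,314,z),f("scene",340,434,z))
E
```

```text
side [0.6497 0.1091] [0.4154 0.1065] [0.6443 0.3438] 0.23431442550555873 0.23476211363846594 [0.52985 0.22515]
scene [0.651  0.1104] [0.4165 0.1074] [0.4136 0.3398] 0.23451918898034765 0.2324180930994831 [0.5323 0.2251]
0.6357785423045862
0.7329550623651577
dish [0.584  0.1728] [0.5916 0.1731]
cup [0.4742 0.1701] [0.4797 0.1697]
tray [0.4684 0.2861] [0.4807 0.2847]
cradle [0.5781 0.2853] [0.5918 0.2863]
```

>>> {"api": "carry_out", "payload": {"commands": [[[-2.43, -1.4, 0.2, 0], [-2.43, -1.4, 0.2, 0], [-2.43, -1.4, 0.2, 0], [-2.43, -1.4, 0.2, 0], [-2.43, -1.4, 0.2, 0], [-2.43, -1.4, 0.2, 0], [-2.43, -1.4, 0.2, 0], [-2.43, -1.4, 0.2, 0], [-2.43, -1.4, 0.2, 0], [-2.43, -1.4, 0.2, 0], [-2.43, -1.4, 0.2, 0], [-2.43, -1.4, 0.2, 0], [0, 0, 0, 5], [0, 0, 0, 5], [0, 0, 0, 5], [0, 0, 0, 5], [0, 0, 0, 0], [0, 0, 0, 0]]], "claw": 9.3, "grip_force": 25}}

```text
t: 1.65
tool_pos: [0.4318, -0.2915, 0.2084]
orientation: [-2.571, -1.805, 0.0]
force: [0.5, -0.8, -0.7]
opening: 0.0931
```

```bash
cat >> h.py <<'E'
def st():
    s=robot.read_state(); R=cv2.Rodrigues(s["orientation"])[0]
    th=np.degrees(np.arctan2(R[0,0],R[1,0]))
    print("t %.2f"%s["t"],"pos",s["tool_pos"].round(4),"theta %.1f"%th,"F",s["force"].round(1),"open %.4f"%s["opening"],"q6 %.2f"%s["q"][5]); return s,R
def go(xyz):
    s,R=st(); d=R.T@(np.array(xyz)-s["tool_pos"])*100; print("tool shift cm",d.round(2)); return d
def snap(n,f):
    p=robot.camera_params(n); im=robot.read_camera(n); cv2.imwrite(f"pics/{f}.png",im[:,:,::-1]); np.save(f"pics/{f}.npy",im); return p,im
E
python3 - <<'E'
from h import *
go((.432,-.292,.02)); p,im=snap("wrist","w1")
import pickle; pickle.dump(p,open("pics/w1.p","wb"))
for X in [(.432,-.292,.034),(.587,-.2876,.018),(.469,-.1485,.04),(.6045,-.1657,.04),(.4515,-.0300,.072)]: print(X,proj(p,X).round(1))
E
```

```text
t 1.65 pos [ 0.4318 -0.2915  0.2084] theta 19.8 F [ 0.5 -0.8 -0.7] open 0.0931 q6 -0.35
tool shift cm [-0.04  0.04 18.84]
(0.432, -0.292, 0.034) [254.6 183.5]
(0.587, -0.2876, 0.018) [378.6 132.9]
(0.469, -0.1485, 0.04) [240.7  42. ]
(0.6045, -0.1657, 0.04) [376.1   8.5]
(0.4515, -0.03, 0.072) [ 166.6 -112.6]
```

View pics/w1.png

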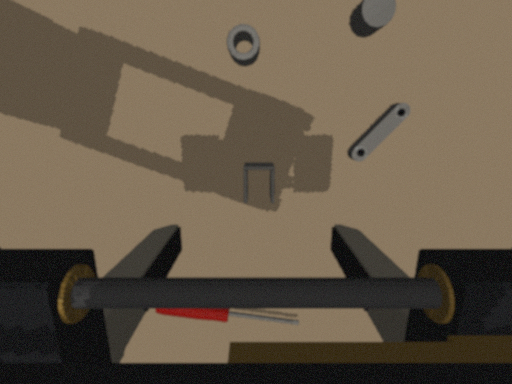

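The wrist picture shows the clip with its legs vertical at (259,183), 4 px right of where I predicted it. The link is centred at (381,132), the bush at (243,42) and the plug at (378,10). All of these agree with the side-view estimates to within about 4 mm. I'll descend on the clip with a 3 mm correction.

>>> {"api": "carry_out", "payload": {"commands": [[[0, 0.3, 1.7, 0], [0, 0, 1.7, 0], [0, 0, 1.7, 0], [0, 0, 1.7, 0], [0, 0, 1.7, 0], [0, 0, 1.7, 0], [0, 0, 1.7, 0], [0, 0, 1.7, 0], [0, 0, 1.7, 0], [0, 0, 1.7, 0], [0, 0, 0.6, 0], [0, 0, 0.5, 0], [0, 0, 0.4, 0], [0, 0, 0.3, 0], [0, 0, 0, 0], [0, 0, 0, 0]]]}}

```text
t: 3.03
tool_pos: [0.4352, -0.2929, 0.0213]
orientation: [2.572, 1.802, 0.0]
force: [0.1, -0.0, 0.2]
opening: 0.093
```

>>> {"api": "carry_out", "payload": {"commands": [[[0, 0, 0, 0], [0, 0, 0, 0], [0, 0, 0, 0], [0, 0, 0, 0], [0, 0, 0, 0], [0, 0, 0, 0], [0, 0, 0, 0], [0, 0, 0, 0], [0, 0, 0, 0], [0, 0, 0, 0]]], "claw": 2.5}}

```text
t: 3.87
tool_pos: [0.4348, -0.2926, 0.0206]
orientation: [-2.573, -1.802, 0.0]
force: [0.1, -0.4, -0.0]
opening: 0.0356
```

The clip is gripped (opening 35.6 mm against 36 mm). I'll lift, straighten and carry it.

>>> {"api": "carry_out", "payload": {"commands": [[[0, 0, -0.6, 0], [0, 0, -1.4, 0], [0, 0, -2, 0], [0, 0, -2, 0], [0, 0, -2, 0], [0, 0, -2, 0], [0, 0, -2, 0], [0, 0, -2, -5], [0, 0, -1.4, -5], [0, 0, -0.6, -5], [0, 0, 0, -5], [0.8, 0.06, 0, 0], [1.6, 0.1, 0, 0], [2.4, 0.16, 0, 0], [3, 0.2, 0, 0], [3, 0.2, 0, 0], [3, 0.2, 0, 0], [3, 0.2, 0, 0], [3, 0.2, 0, 0], [3, 0.2, 0, 0]]]}}

```text
t: 5.53
tool_pos: [0.4493, -0.0626, 0.1804]
orientation: [-2.225, -2.217, 0.0]
force: [1.2, 0.4, -1.1]
opening: 0.0353
```

>>> {"api": "carry_out", "payload": {"commands": [[[3, 0.2, 0, 0], [3, 0.2, 0, 0], [3, 0.2, 0, 0], [3, 0.2, 0, 0], [3, 0.2, 0, 0], [3, 0.2, 0, 0], [3, 0.2, 0, 0], [3, 0.2, 0, 0], [3, 0.2, 0, 0], [3, 0.2, 0, 0], [2.4, 0.16, 0, 0], [1.6, 0.1, 0, 0], [0.8, 0.06, 0, 0], [0, 0, 0, 0], [0, 0, 0, 0], [0, 0, 0, 0]]]}}

```text
t: 6.87
tool_pos: [0.473, 0.2824, 0.1805]
orientation: [2.223, 2.22, -0.001]
force: [-0.5, -0.5, -0.7]
opening: 0.0358
```

```bash
python3 - <<'E'
from h import *
import pickle
go((.474,.281,.03)); p,im=snap("wrist","w2"); pickle.dump(p,open("pics/w2.p","wb")); snap("side","sd2")
for n,X in dict(dish=(.588,.170,.013),cup=(.476,.1685,.013),tray=(.474,.281,.013),cradle=(.586,.282,.013)).items(): print(n,proj(p,X).round(1))
E
```

```text
t 6.87 pos [0.473  0.2824 0.1805] theta 0.1 F [-0.5 -0.5 -0.7] open 0.0358 q6 0.45
tool shift cm [-0.13  0.1  15.05]
dish [346.8 272.1]
cup [256.5 273.3]
tray [254.8 185. ]
cradle [353.1 184.1]
```

View pics/w2.png

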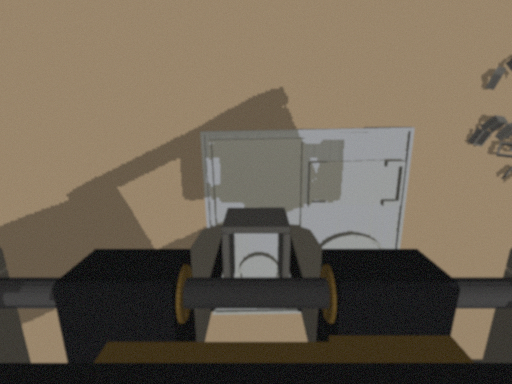

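View pics/sd2.png

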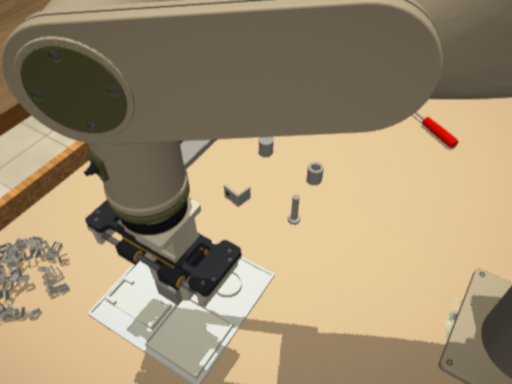

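The clip is held in the gripper. In the wrist picture, the tray spans u 213–303 with its top edge at 141, and the cradle is centred near (354,182). That fits the caddy frame to within 3–4 mm. I'll lower the clip.

>>> {"api": "carry_out", "payload": {"commands": [[[0, 0, 0.8, 0], [0, 0, 1.6, 0], [0, 0, 2, 0], [0, 0, 2, 0], [0, 0, 2, 0], [0, 0, 2, 0], [0, 0, 2, 0], [0, 0, 1.2, 0], [0, 0, 0.8, 0], [0, 0, 0.4, 0], [0, 0, 0.2, 0], [0, 0, 0.1, 0], [0, 0, 0, 0], [0, 0, 0, 0]]]}}

```text
t: 8.13
tool_pos: [0.4739, 0.2838, 0.0307]
orientation: [2.221, 2.221, 0.002]
force: [-0.0, -0.2, -1.0]
opening: 0.0357
```

>>> {"api": "carry_out", "payload": {"commands": [[[0, 0, 0.1, 0], [0, 0, 0.1, 0], [0, 0, 0, 0]]]}}

```text
t: 8.38
tool_pos: [0.4733, 0.2835, 0.0278]
orientation: [2.221, 2.221, 0.0]
force: [-0.5, 0.2, -0.3]
opening: 0.0358
```

>>> {"api": "carry_out", "payload": {"commands": [[[0, 0, 0.1, 0], [0, 0, 0, 0], [0, 0, 0, 0]]]}}

```text
t: 8.63
tool_pos: [0.4732, 0.2834, 0.0266]
orientation: [-2.221, -2.221, 0.0]
force: [0.4, 0.7, -1.3]
opening: 0.0357
```

>>> {"api": "carry_out", "payload": {"commands": [[[0, 0, 0.1, 0], [0, 0, 0, 0], [0, 0, 0, 0]]]}}

```text
t: 8.88
tool_pos: [0.4733, 0.2835, 0.0266]
orientation: [2.221, 2.222, -0.0]
force: [-4.1, -2.1, 9.2]
opening: 0.0357
```

Contact was at TCP z 26.6 mm, which puts the insert floor at z≈6 mm. I'll release, lift and go towards the pin.

>>> {"api": "carry_out", "payload": {"commands": [[[0, 0, 0, 0], [0, 0, 0, 0], [0, 0, 0, 0], [0, 0, -0.2, 0], [0, 0, -0.4, 0], [0, 0, -0.8, 0], [0, 0, -1.6, 0], [0, 0, -2, 0], [0, 0, -2.5, 0], [0, 0, -2.5, 0], [0, 0, -2.5, 0], [0, 0, -2.5, 0], [-1, -0.1, -1.5, 0], [-2, -0.1, 0, 0], [-3, -0.2, 0, 0], [-3, -0.2, 0, 0], [-3, -0.2, 0, 0], [-3, -0.2, 0, 0], [-3, -0.2, 0, 0], [-3, -0.2, 0, 0]]], "claw": 5.8}}

```text
t: 10.55
tool_pos: [0.459, 0.0721, 0.1916]
orientation: [2.221, 2.221, 0.001]
force: [0.3, -0.8, -0.5]
opening: 0.0578
```

>>> {"api": "carry_out", "payload": {"commands": [[[-3, -0.2, 0, 0], [-3, -0.2, 0, 0], [-2.5, -0.2, 0, 0], [-1.3, 0, 0, 0], [-0.5, 0, 0, 0], [0, 0, 0, 0], [0, 0, 0, 0], [0, 0, 0, 0]]]}}

```text
t: 11.22
tool_pos: [0.4533, -0.0287, 0.1908]
orientation: [-2.22, -2.222, -0.001]
force: [-0.3, 0.5, 0.6]
opening: 0.0582
```

```bash
python3 - <<'E'
from h import *
import pickle
go((.453,-.03,.036)); p,im=snap("wrist","w3"); pickle.dump(p,open("pics/w3.p","wb")); 
for n,X in dict(pin=(.452,-.03,.072),pinbase=(.452,-.03,.008),dish=(.588,.170,.017),cup=(.476,.1685,.017)).items(): print(n,proj(p,X).round(1))
E
```

```text
t 11.22 pos [ 0.4533 -0.0287  0.1908] theta -0.0 F [-0.3  0.5  0.6] open 0.0582 q6 -0.18
tool shift cm [-0.14 -0.04 15.48]
pin [252.2 196.3]
pinbase [252.8 182.1]
dish [391.2 -15.2]
cup [276.8 -13.7]
```

View pics/w3.png

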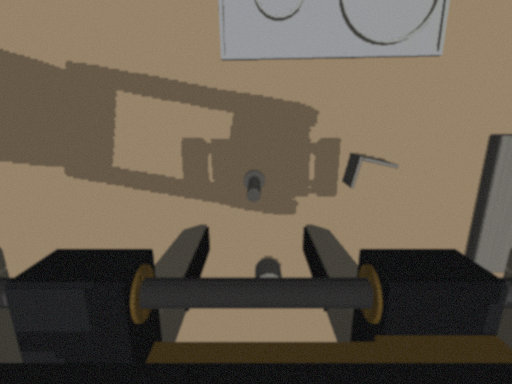

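The pin is on the jaw centre line, with its top at (254,195) and its head at (254,180). I'll descend and grip.

>>> {"api": "carry_out", "payload": {"commands": [[[0, 0, 0.8, 0], [0, 0, 1.6, 0], [0, 0, 2, 0], [0, 0, 2, 0], [0, 0, 2, 0], [0, 0, 2, 0], [0, 0, 2, 0], [0, 0, 1.2, 0], [0, 0, 0.8, 0], [0, 0, 0.4, 0], [0, 0, 0.2, 0], [0, 0, 0, 0], [0, 0, 0, 0]]]}}

```text
t: 12.35
tool_pos: [0.4539, -0.0296, 0.0414]
orientation: [2.22, 2.221, 0.001]
force: [-0.8, 0.2, 0.4]
opening: 0.0578
```

>>> {"api": "carry_out", "payload": {"commands": [[[0, 0, 0, 0], [0, 0, 0, 0], [0, 0, 0, 0], [0, 0, 0, 0], [0, 0, 0, 0], [0, 0, 0, 0], [0, 0, 0, 0], [0, 0, 0, 0], [0, 0, 0, 0], [0, 0, 0, 0]]], "claw": 0.8}}

```text
t: 13.18
tool_pos: [0.4531, -0.0296, 0.0406]
orientation: [-2.221, -2.221, 0.0]
force: [-0.6, 0.7, -0.3]
opening: 0.0138
```

>>> {"api": "carry_out", "payload": {"commands": [[[0, 0, -0.5, 0], [0, 0, -1, 0], [0, 0, -2, 0], [0, 0, -2, 0], [0, 0, -1, 0], [0.8, 0.1, -0.5, 0], [1.5, 0.2, 0, 0], [2, 0.2, 0, 0], [2, 0.3, 0, 0], [2, 0.3, 0, 0], [2, 0.3, 0, 0], [2, 0.3, 0, 0], [2, 0.2, 0, 0], [2, 0.2, 0, 0], [1.5, 0.2, 0, 0], [1.2, 0.1, 0, 0], [0.6, 0, 0, 0], [0.2, 0, 0, 0], [0, 0, 0, 0], [0, 0, 0, 0]]]}}

```text
t: 14.85
tool_pos: [0.4771, 0.1679, 0.1105]
orientation: [-2.222, -2.221, 0.001]
force: [-0.6, 0.2, -1.9]
opening: 0.0133
```

```bash
python3 - <<'E'
from h import *
go((.477,.169,.047))
for n in("side","scene","wrist"):
    p,im=snap(n,"a_"+n)
    u,v=map(int,proj(p,(.477,.169,.03))); print(n,proj(p,(.477,.169,.017)))
    u0,v0=max(u-60,0),max(v-60,0)
    c=cv2.resize(im[v0:v0+110,u0:u0+130],None,fx=5,fy=5,interpolation=cv2.INTER_CUBIC); print(u0,v0); cv2.imwrite(f"pics/a_{n}_z.png",c[:,:,::-1])
E
```

```text
t 14.85 pos [0.4771 0.1679 0.1105] theta 0.0 F [-0.6  0.2 -1.9] open 0.0133 q6 0.24
tool shift cm [ 0.11 -0.01  6.35]
side [226.16424803 281.1220639 ]
165 217
scene [319.61679162 254.37008802]
260 190
wrist [253.09563269 200.98543641]
192 145
```

View pics/a_side_z.png

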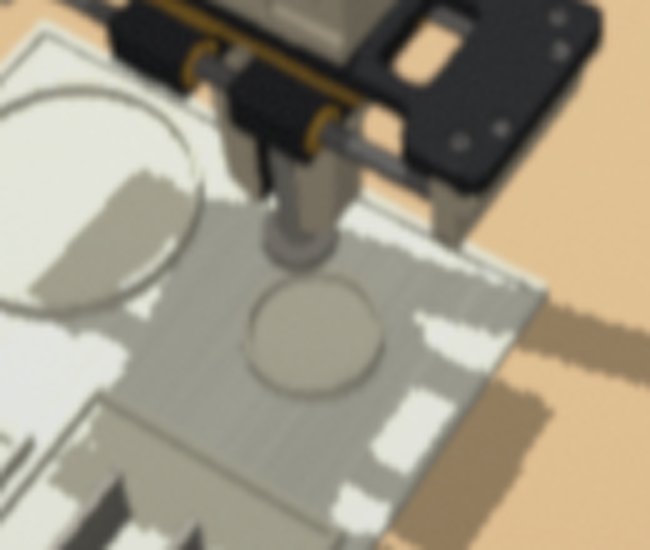

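View pics/a_scene_z.png

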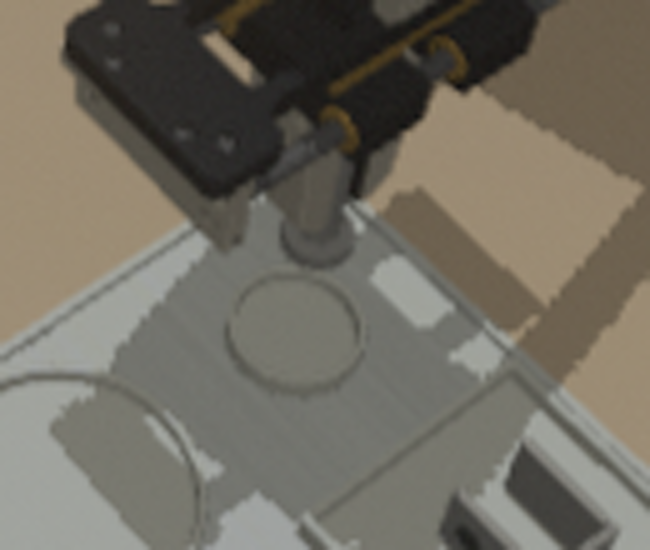

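View pics/a_wrist.png

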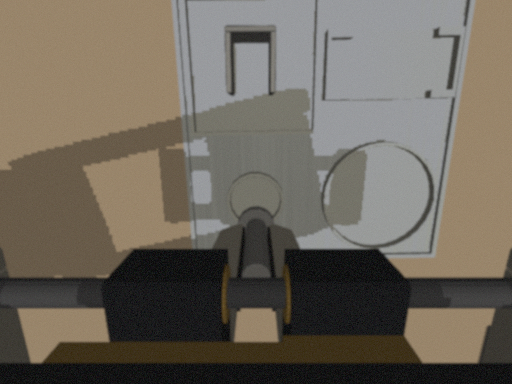

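```bash
python3 - <<'E'
from h import *
ps,pc=robot.camera_params("side"),robot.camera_params("scene"); pw=robot.camera_params("wrist")
for z in(.011,.014,.017): print(z,ray(ps,(165+62.8,217+67.4),z).round(4),ray(pc,(260+58.9,190+66.4),z).round(4),ray(pw,(255.5,197),z).round(4))
# held pin head bottom centre
print("head",ray(ps,(165+60,217+49.2),.078).round(4),ray(pc,(260+63.7,190+48),.078).round(4))
E
```

```text
0.011 [0.473  0.1702 0.011 ] [0.478  0.1692 0.011 ] [0.4792 0.171  0.011 ]
0.014 [0.4718 0.1715 0.014 ] [0.4795 0.1703 0.014 ] [0.4792 0.1719 0.014 ]
0.017 [0.4707 0.1728 0.017 ] [0.481  0.1715 0.017 ] [0.4792 0.1727 0.017 ]
head [0.4715 0.1743 0.078 ] [0.4801 0.172  0.078 ]
```

The cup and the held pin's head coincide to within about 2 mm in both fixed views. The wrist view suggests +2 mm in x and +3 mm in y. I'll shift +1 mm in each and lower.

>>> {"api": "carry_out", "payload": {"commands": [[[0.1, 0.1, 0.6, 0], [0.1, 0, 1.2, 0], [0, 0, 1.4, 0], [0, 0, 1.2, 0], [0, 0, 0.8, 0], [0, 0, 0.4, 0], [0, 0, 0.2, 0], [0, 0, 0.1, 0], [0, 0, 0.1, 0], [0, 0, 0.1, 0], [0, 0, 0, 0], [0, 0, 0, 0]]]}}

```text
t: 16.0
tool_pos: [0.4785, 0.1705, 0.0501]
orientation: [2.221, 2.221, 0.001]
force: [-0.6, 0.2, -0.8]
opening: 0.0135
```

>>> {"api": "carry_out", "payload": {"commands": [[[0, 0, 0.1, 0], [0, 0, 0.1, 0], [0, 0, 0, 0], [0, 0, 0, 0]]]}}

```text
t: 16.33
tool_pos: [0.4781, 0.1704, 0.0476]
orientation: [-2.221, -2.221, 0.0]
force: [-0.1, 0.4, -1.4]
opening: 0.0138
```

>>> {"api": "carry_out", "payload": {"commands": [[[0, 0, 0.1, 0], [0, 0, 0, 0], [0, 0, 0, 0]]]}}

```text
t: 16.58
tool_pos: [0.4782, 0.1704, 0.0466]
orientation: [-2.221, -2.221, 0.0]
force: [-0.4, 0.5, -1.1]
opening: 0.0135
```

>>> {"api": "carry_out", "payload": {"commands": [[[0, 0, 0.05, 0], [0, 0, 0, 0], [0, 0, 0, 0]]]}}

```text
t: 16.83
tool_pos: [0.4783, 0.1704, 0.0466]
orientation: [2.221, 2.221, -0.0]
force: [-1.9, -0.1, 5.4]
opening: 0.0137
```

>>> {"api": "carry_out", "payload": {"commands": [[[0, 0, 0, 0], [0, 0, 0, 0], [0, 0, 0, 0], [0, 0, 0, 0], [0, 0, -0.3, 0], [0, 0, -0.8, 0], [0, 0, -1.5, 0], [0, 0, -2, 0], [0, 0, -2.5, 0], [0, 0, -2.5, 0], [0, 0, -2.5, 0], [0, 0, -1.9, 0], [-1, -0.1, -0.6, 0], [-2, -0.1, 0, 0], [-3, -0.1, 0, 0], [-3, -0.1, 0, 0], [-3, -0.1, 0, 0], [-3, -0.1, 0, 0], [-3, -0.1, 0, 0], [-3, 0, 0, 0]]], "claw": 5.5}}

```text
t: 18.5
tool_pos: [0.4702, -0.0415, 0.1916]
orientation: [-2.221, -2.221, 0.001]
force: [0.1, 0.1, 0.2]
opening: 0.0549
```

>>> {"api": "carry_out", "payload": {"commands": [[[-3, 0, 0, 0], [-3, 0, 0, 0], [-2.5, 0, 0, 0], [-1.5, 0, 0, 0], [-0.6, 0, 0, 0], [-0.2, 0, 0, 0], [0, 0, 0, 0], [0, 0, 0, 0]]], "claw": 7}}

```text
t: 19.17
tool_pos: [0.471, -0.1468, 0.1919]
orientation: [-2.22, -2.222, -0.0]
force: [-0.7, 1.1, -0.4]
opening: 0.0701
```

```bash
python3 - <<'E'
from h import *
go((.471,-.148,.022)); p,im=snap("wrist","w4"); snap("side","sd4")
for n,X in dict(bushtop=(.471,-.148,.04),angle=(.5638,.0052,.034)).items(): print(n,proj(p,X).round(1))
E
```

```text
t 19.17 pos [ 0.471  -0.1468  0.1919] theta -0.0 F [-0.7  1.1 -0.4] open 0.0701 q6 -0.41
tool shift cm [-0.13  0.   16.99]
bushtop [253.8 188.2]
angle [349.5  33.1]
```

View pics/w4.png

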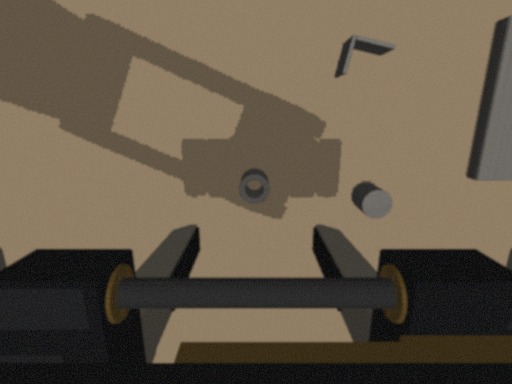

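View pics/sd4.png

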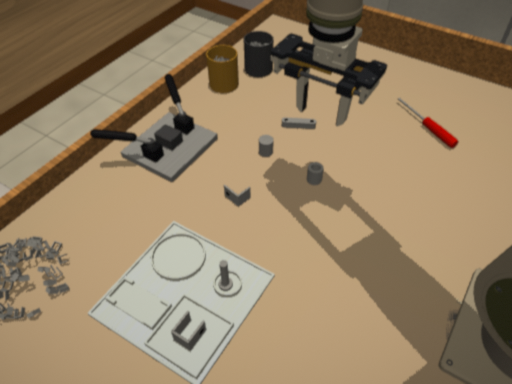

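The side view shows the clip in the tray and the pin upright in the cup. In the wrist view, the bush is on the jaw line at (255,188). I'll descend on it.

>>> {"api": "carry_out", "payload": {"commands": [[[-0.1, 0, 0.8, 0], [0, 0, 1.6, 0], [0, 0, 2, 0], [0, 0, 2, 0], [0, 0, 2, 0], [0, 0, 2, 0], [0, 0, 2, 0], [0, 0, 1.8, 0], [0, 0, 1.2, 0], [0, 0, 0.8, 0], [0, 0, 0.5, 0], [0, 0, 0.3, 0], [0, 0, 0, 0], [0, 0, 0, 0]]]}}

```text
t: 20.43
tool_pos: [0.4718, -0.1488, 0.0229]
orientation: [2.221, 2.221, 0.001]
force: [-0.5, 0.2, 0.1]
opening: 0.0698
```

>>> {"api": "carry_out", "payload": {"commands": [[[0, 0, 0, 0], [0, 0, 0, 0], [0, 0, 0, 0], [0, 0, 0, 0], [0, 0, 0, 0], [0, 0, 0, 0], [0, 0, 0, 0], [0, 0, 0, 0], [0, 0, 0, 0], [0, 0, 0, 0]]], "claw": 2.5}}

```text
t: 21.27
tool_pos: [0.4711, -0.1486, 0.0222]
orientation: [-2.221, -2.221, 0.0]
force: [-2.8, -0.2, 3.9]
opening: 0.034
```

>>> {"api": "carry_out", "payload": {"commands": [[[0, 0, -0.5, 0], [0, 0, -1, 0], [0, 0, -2, 0], [0, 0, -2, 0], [0, 0, -2, 0], [0, 0, -2, 0], [0, 0, -2, 0], [0, 0, -1, 0], [0.8, 0.3, -0.5, 0], [1.6, 0.6, 0, 0], [2.4, 0.9, 0, 0], [2.6, 1, 0, 0], [2.6, 1, 0, 0], [2.6, 1, 0, 0], [2.6, 1, 0, 0], [2.6, 1, 0, 0], [2.6, 1, 0, 0], [2.6, 1, 0, 0], [2.6, 0.9, 0, 0], [2.6, 0.9, 0, 0]]]}}

```text
t: 22.93
tool_pos: [0.5767, 0.1355, 0.1508]
orientation: [-2.22, -2.221, 0.002]
force: [0.4, -1.0, -2.6]
opening: 0.0339
```

>>> {"api": "carry_out", "payload": {"commands": [[[2.4, 0.7, 0, 0], [1.6, 0.5, 0, 0], [0.6, 0.1, 0, 0], [0, 0, 0, 0], [0, 0, 0, 0], [0, 0, 0, 0]]]}}

```text
t: 23.43
tool_pos: [0.5898, 0.1785, 0.1516]
orientation: [-2.222, -2.221, 0.002]
force: [-0.3, 0.4, -0.9]
opening: 0.034
```

```bash
python3 - <<'E'
from h import *
go((.590,.171,.0282)); p,im=snap("wrist","w5"); print(proj(p,(.590,.171,.014)))
E
```

```text
t 23.43 pos [0.5898 0.1785 0.1516] theta 0.0 F [-0.3  0.4 -0.9] open 0.0340 q6 0.21
tool shift cm [-0.74  0.04 12.34]
[254.05501328 197.17075096]
```

View pics/w5.png

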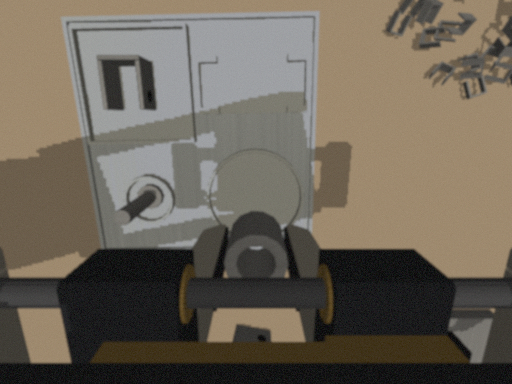

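In the wrist view, the dish is centred at (254,195), as predicted, and the pin's head looks centred in its cup near (151,196). I'll lower the bush.

>>> {"api": "carry_out", "payload": {"commands": [[[-0.3, 0, 0.6, 0], [-0.3, 0, 1.4, 0], [-0.1, 0, 2, 0], [0, 0, 2, 0], [0, 0, 2, 0], [0, 0, 1.6, 0], [0, 0, 1, 0], [0, 0, 0.6, 0], [0, 0, 0.3, 0], [0, 0, 0.2, 0], [0, 0, 0.1, 0], [0, 0, 0.1, 0], [0, 0, 0.1, 0], [0, 0, 0, 0], [0, 0, 0, 0]]]}}

```text
t: 24.73
tool_pos: [0.5905, 0.1725, 0.0326]
orientation: [2.221, 2.221, 0.001]
force: [0.4, -0.5, -2.3]
opening: 0.034
```

>>> {"api": "carry_out", "payload": {"commands": [[[0, 0, 0.1, 0], [0, 0, 0.1, 0], [0, 0, 0, 0], [0, 0, 0, 0]]]}}

```text
t: 25.07
tool_pos: [0.5901, 0.1724, 0.03]
orientation: [-2.221, -2.221, 0.0]
force: [-1.1, -0.2, -1.8]
opening: 0.034
```

>>> {"api": "carry_out", "payload": {"commands": [[[0, 0, 0.1, 0], [0, 0, 0.1, 0], [0, 0, 0, 0], [0, 0, 0, 0]]]}}

```text
t: 25.4
tool_pos: [0.5903, 0.1724, 0.0282]
orientation: [2.221, 2.221, 0.0]
force: [-1.6, -0.1, -0.6]
opening: 0.0342
```

>>> {"api": "carry_out", "payload": {"commands": [[[0, 0, 0.05, 0], [0, 0, 0, 0], [0, 0, 0, 0]]]}}

```text
t: 25.65
tool_pos: [0.5904, 0.1724, 0.0282]
orientation: [2.221, 2.221, 0.0]
force: [-3.0, -0.7, 6.0]
opening: 0.0342
```

>>> {"api": "carry_out", "payload": {"commands": [[[0, 0, 0, 0], [0, 0, 0, 0], [0, 0, 0, 0], [0, 0, 0, 0], [0, 0, -0.3, 0], [0, 0, -0.8, 0], [0, 0, -1.5, 0], [0, 0, -2, 0], [0, 0, -2.5, 0], [0, 0, -2.5, 0], [0, 0, -2.5, 0], [0, 0, -2.5, 0], [-1, 0, -1.4, 0], [-2, 0, 0, 0], [-3, 0, 0, 0], [-3, 0, 0, 0], [-3, 0, 0, 0], [-3, 0, 0, 0], [-3, 0, 0, 0], [-3, 0, 0, 0]]], "claw": 4.8}}

```text
t: 27.32
tool_pos: [0.5897, -0.0397, 0.1877]
orientation: [2.221, 2.221, -0.0]
force: [-0.2, -1.2, -0.1]
opening: 0.0482
```

>>> {"api": "carry_out", "payload": {"commands": [[[-3, 0, 0, 0], [-3, 0, 0, 0], [-3, 0, 0, 0], [-3, 0, 0, 0], [-3, 0, 0, 0], [-3, 0, 0, 0], [-3, -0.2, 0, 0], [-2, 0, 0, 0], [-1.5, 0, 0, 0], [-0.5, 0, 0, 6.2], [0, 0, 0, 6.2], [0, 0, 0, 6.2], [0, 0, 0, 6.2], [0, 0, 0, 6.2], [0, 0, 0, 6.2], [0, 0, 0, 6.2], [0, 0, 0, 6.2], [0, 0, 0, 6.2], [0, 0, 0, 6.2], [0, 0, 0, 0]]]}}

```text
t: 28.98
tool_pos: [0.588, -0.2875, 0.1876]
orientation: [-3.05, -0.753, 0.0]
force: [-0.1, 0.8, -0.5]
opening: 0.0482
```

```bash
python3 - <<'E'
from h import *
go((.588,-.287,.017)); p,im=snap("wrist","w6"); snap("side","sd6")
print(proj(p,(.587,-.2876,.018)))
E
```

```text
t 28.98 pos [ 0.588  -0.2875  0.1876] theta 62.3 F [-0.1  0.8 -0.5] open 0.0482 q6 0.55
tool shift cm [ 0.02 -0.04 17.06]
[255.34033717 185.43899657]
```

View pics/w6.png

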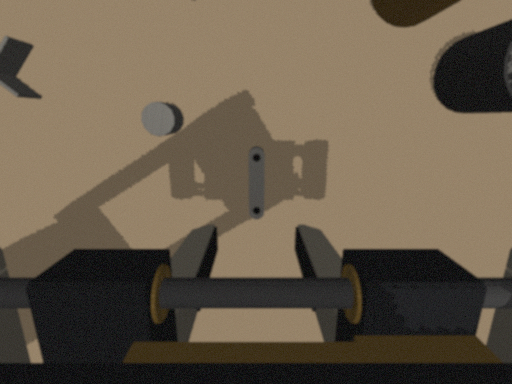

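View pics/sd6.png

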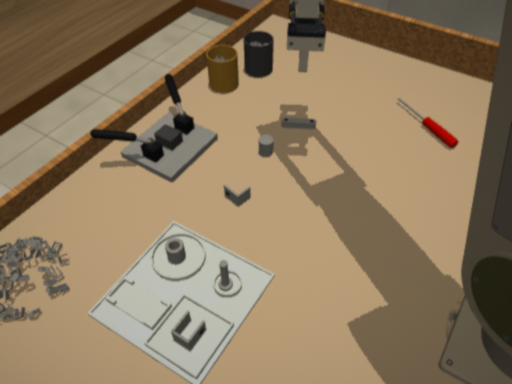

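The bush stands in the dish. The link's holes are at (256,157) and (257,211), aligned with the jaws. I'll descend and grip.

>>> {"api": "carry_out", "payload": {"commands": [[[0, 0, 0.8, 0], [0, 0, 1.6, 0], [0, 0, 2, 0], [0, 0, 2, 0], [0, 0, 2, 0], [0, 0, 2, 0], [0, 0, 2, 0], [0, 0, 1.8, 0], [0, 0, 1.2, 0], [0, 0, 0.8, 0], [0, 0, 0.4, 0], [0, 0, 0.3, 0], [0, 0, 0.1, 0], [0, 0, 0, 0], [0, 0, 0, 0]]]}}

```text
t: 30.33
tool_pos: [0.5889, -0.288, 0.0187]
orientation: [3.047, 0.76, 0.002]
force: [1.0, 0.5, -0.6]
opening: 0.0481
```

>>> {"api": "carry_out", "payload": {"commands": [[[0, 0, 0, 0], [0, 0, 0, 0], [0, 0, 0, 0], [0, 0, 0, 0], [0, 0, 0, 0], [0, 0, 0, 0], [0, 0, 0, 0], [0, 0, 0, 0]]], "claw": 1}}

```text
t: 31.0
tool_pos: [0.5882, -0.2876, 0.0177]
orientation: [3.048, 0.76, 0.0]
force: [0.9, 0.6, 1.5]
opening: 0.0183
```

>>> {"api": "carry_out", "payload": {"commands": [[[0, 0, -0.5, 0], [0, 0, -1, 0], [0, 0, -2, 0], [0, 0, -2, 0], [0, 0, -2, 0], [0, 0, -2, 0], [0, 0, -2, 5.5], [0, 0, -1.5, 5.5], [0, 0, -1, 5.5], [0, 0, 0, 5.5], [0, 0, 0, 5.5], [0, -0.8, 0, 0], [0, -1.6, 0, 0], [0, -2.4, 0, 0], [0, -3, 0, 0], [0, -3, 0, 0], [0, -3, 0, 0], [0, -3, 0, 0], [0, -3, 0, 0], [0, -3, 0, 0]]]}}

```text
t: 32.67
tool_pos: [0.5854, -0.0567, 0.1576]
orientation: [-3.141, -0.021, 0.001]
force: [-0.2, -1.0, -2.1]
opening: 0.0181
```

>>> {"api": "carry_out", "payload": {"commands": [[[0, -3, 0, 0], [0, -3, 0, 0], [0, -3, 0, 0], [0, -3, 0, 0], [0, -3, 0, 0], [0, -3, 0, 0], [0, -3, 0, 0], [0, -3, 0, 0], [0, -2.8, 0, 0], [0, -2, 0, 0], [0, -1.2, 0, 0], [0, -0.6, 0, 0], [0, 0, 0, 0], [0, 0, 0, 0], [0, 0, 0, 0]]]}}

```text
t: 33.92
tool_pos: [0.5836, 0.2453, 0.1576]
orientation: [3.141, 0.013, -0.0]
force: [1.7, -0.6, -1.4]
opening: 0.0176
```

```bash
python3 - <<'E'
from h import *
go((.587,.2825,.0237)); p,im=snap("wrist","w7"); snap("side","sd7"); snap("scene","sc7")
for X in [(.587,.2825,.014),(.537,.2825,.014),(.637,.2825,.014)]: print(proj(p,X).round(1))
E
```

```text
t 33.92 pos [0.5836 0.2453 0.1576] theta 89.5 F [ 1.7 -0.6 -1.4] open 0.0176 q6 1.88
tool shift cm [ 0.37 -3.73 13.39]
[221.4 186.6]
[222.4 230.8]
[220.3 138.4]
```

View pics/w7.png

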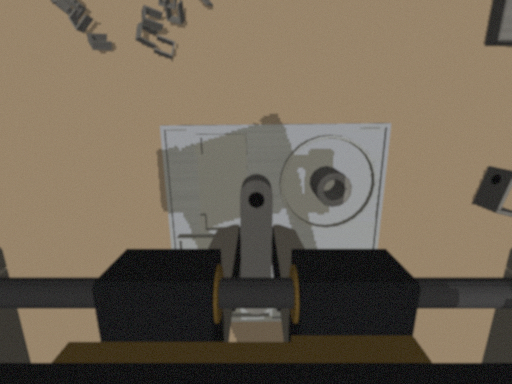

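View pics/sc7.png

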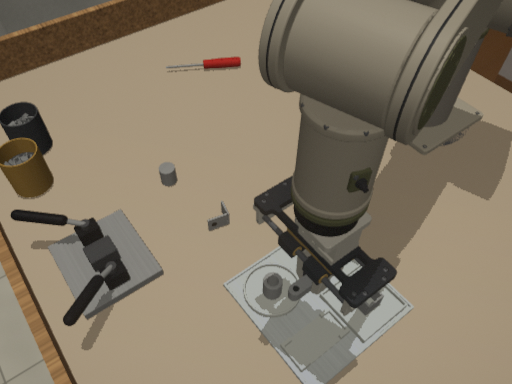

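```bash
python3 - <<'E'
from h import *
im=np.load("pics/w7.npy")[110:260,150:290]; cv2.imwrite("pics/w7z.png",cv2.resize(im,None,fx=5,fy=5,interpolation=cv2.INTER_CUBIC)[:580,:,::-1])
p=robot.camera_params("wrist")
for X in [(.64,.2565,.014),(.64,.3085,.014),(.534,.2565,.014),(.534,.3085,.014)]: print(((proj(p,X)-[150,110])*5).round(0))
E
```

```text
[480. 129.]
[222. 127.]
[480. 618.]
[245. 616.]
```

View pics/w7z.png

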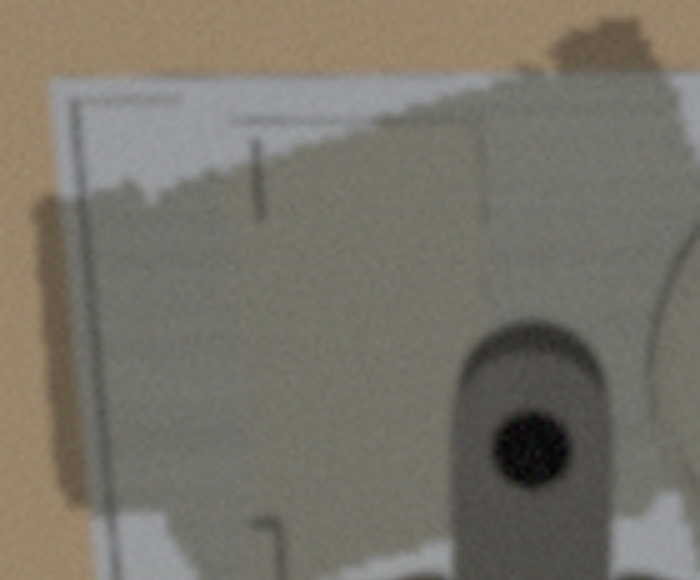

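The cradle's outer corner fits the prediction to about 2 mm, and the target is about (0.588, 0.282). I'll move over it and lower.

>>> {"api": "carry_out", "payload": {"commands": [[[0.1, -0.6, 0, 0], [0.2, -1.2, 0, 0], [0.2, -1.2, 0, 0], [0, -0.6, 0.4, 0], [0, -0.05, 1, 0], [0, 0, 2, 0], [0, 0, 2, 0], [0, 0, 2, 0], [0, 0, 2, 0], [0, 0, 1.2, 0], [0, 0, 0.8, 0], [0, 0, 0.4, 0], [0, 0, 0.2, 0], [0, 0, 0, 0], [0, 0, 0, 0], [0, 0, 0, 0]]]}}

```text
t: 35.4
tool_pos: [0.5892, 0.2833, 0.039]
orientation: [-3.141, -0.014, -0.003]
force: [0.8, 0.0, -1.1]
opening: 0.0177
```

```bash
python3 - <<'E'
from h import *
go((.588,.282,.0237)); 
for n in("side","scene"):
    p,im=snap(n,n+"8"); u,v=map(int,proj(p,(.587,.282,.02))); print(n,u,v)
    c=im[max(v-55,0):v+55,u-65:u+65]; cv2.imwrite(f"pics/{n}8z.png",cv2.resize(c,None,fx=5,fy=5,interpolation=cv2.INTER_CUBIC)[:,:,::-1])
E
```

```text
t 35.40 pos [0.5892 0.2833 0.039 ] theta 89.5 F [ 0.8  0.  -1.1] open 0.0177 q6 1.93
tool shift cm [-0.12  0.13  1.53]
side 136 298
scene 315 336
```

View pics/side8z.png

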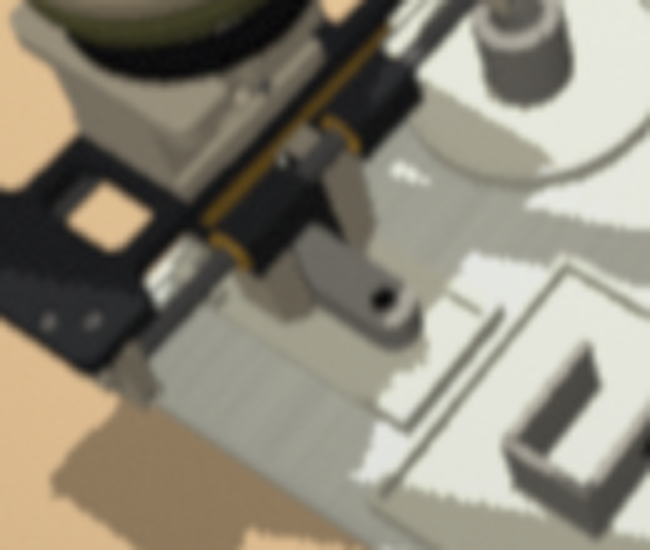

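View pics/scene8z.png

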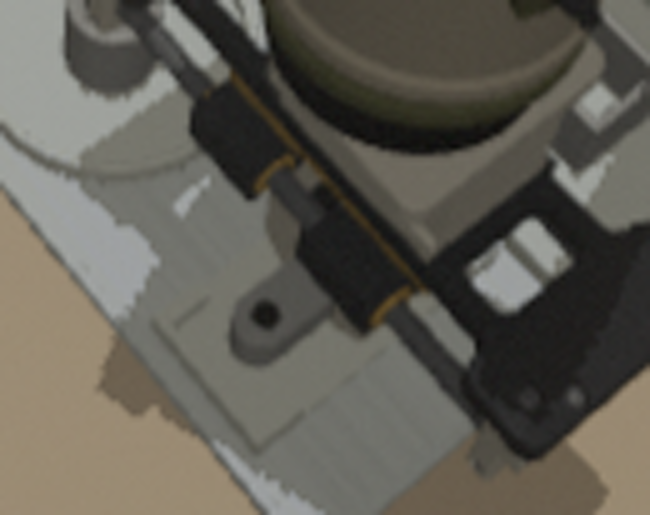

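>>> {"api": "carry_out", "payload": {"commands": [[[-0.1, 0.1, 0.3, 0], [0, 0, 0.3, 0], [0, 0, 0.3, 0], [0, 0, 0.2, 0], [0, 0, 0.1, 0], [0, 0, 0.1, 0], [0, 0, 0, 0], [0, 0, 0, 0]]]}}

```text
t: 36.17
tool_pos: [0.5873, 0.2819, 0.0246]
orientation: [3.142, 0.014, -0.0]
force: [-0.2, 0.6, -2.0]
opening: 0.0177
```

>>> {"api": "carry_out", "payload": {"commands": [[[0, 0, 0.1, 0], [0, 0, 0, 0], [0, 0, 0, 0]]]}}

```text
t: 36.42
tool_pos: [0.5873, 0.2819, 0.0238]
orientation: [-3.141, -0.014, -0.0]
force: [1.1, -0.1, -1.2]
opening: 0.0176
```

>>> {"api": "carry_out", "payload": {"commands": [[[0, 0, 0.05, 0], [0, 0, 0, 0], [0, 0, 0, 0]]]}}

```text
t: 36.67
tool_pos: [0.5874, 0.282, 0.0237]
orientation: [-3.142, -0.014, -0.0]
force: [-3.7, -1.1, 4.6]
opening: 0.0177
```

Contact. I'll release with a small opening, lift straight up and back away.

>>> {"api": "carry_out", "payload": {"commands": [[[0, 0, 0, 0], [0, 0, 0, 0], [0, 0, 0, 0], [0, 0, 0, 0], [0, 0, -0.3, 0], [0, 0, -0.8, 0], [0, 0, -1.5, 0], [0, 0, -2.5, 0], [0, 0, -2.5, 0], [0, 0, -2.5, 0], [0, 0, -2.5, 0], [0, 0, -2.5, 0], [0, 1, -1.5, 0], [0, 2, 0, 0], [0, 3, 0, 0], [0, 3, 0, 0], [0, 3, 0, 0], [0, 3, 0, 0], [0, 3, 0, 0], [0, 3, 0, 0]]], "claw": 3.8}}

```text
t: 38.33
tool_pos: [0.5888, 0.0698, 0.19]
orientation: [3.141, 0.014, 0.001]
force: [0.2, 0.0, -0.3]
opening: 0.0381
```

>>> {"api": "carry_out", "payload": {"commands": [[[0, 3, 0, 0], [0, 3, 0, 0], [0, 3, 0, 0], [0, 3, 0, 0], [0, 3, 0, 0], [0, 3, 0, 0], [0, 2, 0, 0], [0, 1, 0, 0], [0, 0, 0, 0], [0, 0, 0, 0], [0, 0, 0, 0]]]}}

```text
t: 39.25
tool_pos: [0.5909, -0.1369, 0.1893]
orientation: [-3.141, -0.015, -0.0]
force: [1.0, -0.3, 0.2]
opening: 0.0381
```

```bash
python3 - <<'E'
from h import *
st()
for n,(u,v) in dict(side=(85,215),scene=(218,218)).items():
    p,im=snap(n,n+"9"); cv2.imwrite(f"pics/{n}9z.png",cv2.resize(im[v:v+169,u:u+200],None,fx=3.5,fy=3.5,interpolation=cv2.INTER_CUBIC)[:,:,::-1])
E
```

```text
t 39.25 pos [ 0.5909 -0.1369  0.1893] theta 89.5 F [ 1.  -0.3  0.2] open 0.0381 q6 1.25
```

View pics/side9z.png

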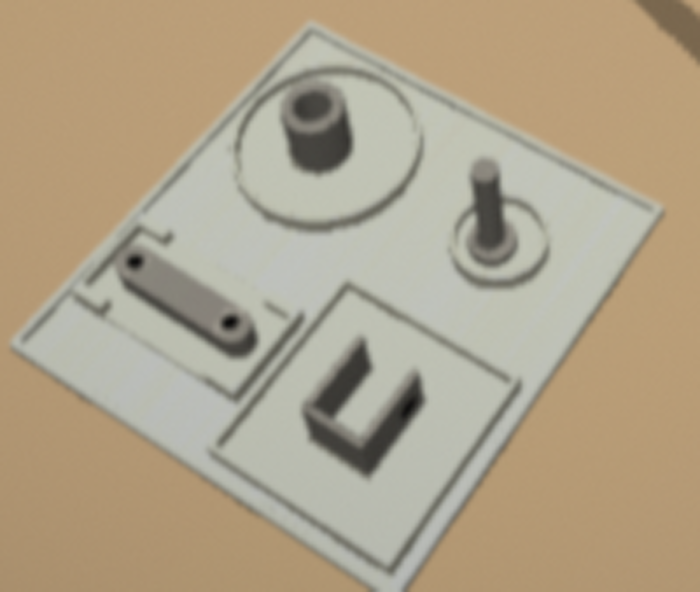

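View pics/scene9z.png

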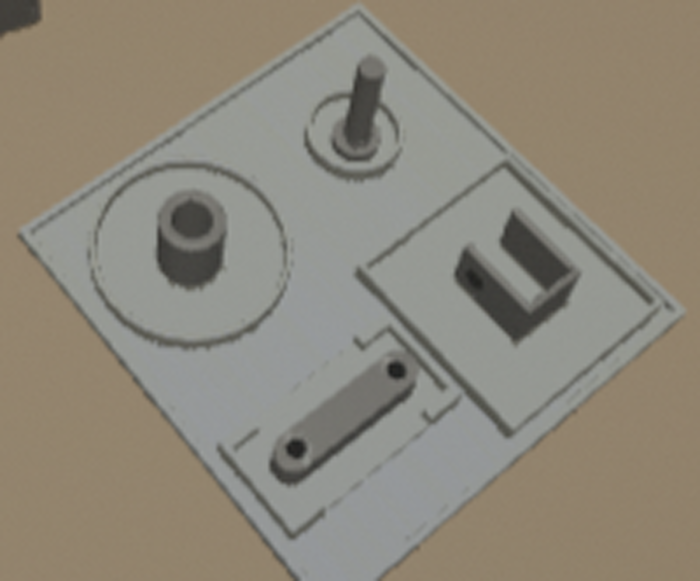

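View pics/side9.png

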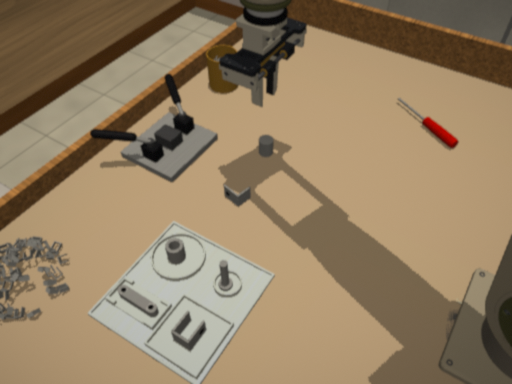

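```bash
python3 - <<'E'
from h import *
off={"side":(85,215),"scene":(218,218)}
def f(n,u,v,z): return ray(robot.camera_params(n),((u+.5)/3.5-.5+off[n][0],(v+.5)/3.5-.5+off[n][1]),z)[:2]
a=[f("side",135,261,.024),f("side",231,322,.024),f("scene",296,449,.024),f("scene",397,370,.024)]
ls,lc=(a[0]+a[1])/2,(a[2]+a[3])/2; print("link",ls.round(4),lc.round(4),[np.degrees(np.arctan2(*(a[i]-a[i+1])[::-1])).round(1) for i in(0,2)])
# cradle outer corners at rim top z .014
s=[f("side",140,228,.014),f("side",302,315,.014),f("side",237,400,.014),f("side",73,293,.014)]
c=[f("scene",220,446,.014),f("scene",391,327,.014),f("scene",462,397,.014),f("scene",293,538,.014)]
for k in(s,c): print("cradle",np.mean(k,0).round(4),[np.linalg.norm(k[i]-k[(i+1)%4]).round(3) for i in range(4)])
print("pin top",f("side",485,168,.078).round(4),f("scene",371,67,.078).round(4),"cup",f("side",500,241,.014).round(4),f("scene",353,136,.014).round(4))
E
```

```text
link [0.5848 0.2818] [0.585  0.2818] [np.float64(0.5), np.float64(0.5)]
cradle [0.5823 0.2843] [np.float64(0.102), np.float64(0.051), np.float64(0.106), np.float64(0.045)]
cradle [0.588  0.2841] [np.float64(0.103), np.float64(0.046), np.float64(0.106), np.float64(0.052)]
pin top [0.4781 0.1702] [0.4785 0.1701] cup [0.4734 0.1703] [0.4802 0.17  ]
```

All four parts are in place within tolerance. The plug and angle have not visibly moved, still near (265,145) and (238,195) in the side view. I'm handing the job in.

```bash
python3 - <<'E'
from h import *
print(robot.close_job())
E
```

```text
the job is handed in; nothing more can be done
None
```

I gathered the clip, pin, bush and link bar one at a time into their own inserts. Each was lowered until the wrist force showed contact with the insert floor, then released. I handed the job in at about 39 s of the 107 s; no verdict was reported.

**Last checks (both fixed cameras, after the gripper was clear):**
- **Link:** centred at (0.585, 0.282), about 2 mm from the cradle's measured centre and within 1° of the caddy's direction.
- **Pin:** upright, with its axis about 2 mm from the cup's centre (13 mm allowed).
- **Bush and clip:** flat and well inside the dish and the tray. I judged these by eye in both views and did not measure them again.
- **Angle and plug:** in the same place by eye in the side view as at the start.

**Disagreement:** the side and scene cameras differed by 6–8 mm in x on the rim centres I picked by eye. I used their mean and the caddy's corners. The two views agreed to under 1 mm on the placed link and pin.

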